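# Put the microscope parts away in their holders

### The job

Put the four loose microscope parts away, each in the grey holder whose pocket matches its shape and size: the eyepiece, the objective, the polariser disc and the rectangular slider. Each must sit upright and flat on the floor of its own pocket; set them down rather than dropping them, and leave the glass dish and the oil bottle where they are.

Things in the scene. Friction and masses are not known exactly. Their poses are not given: they have to be found in the camera images.
- eyepiece: Microscope eyepiece standing upright, loose, 46 mm tall: a black tube 32 mm in diameter for the lowest 18 mm, then a wider black body 42 mm in diameter from 18 to 46 mm with a thin steel band and a lens on top. About 90 g. Origin at the centre of its underside, z up; round, so yaw is free.
- objective: Microscope objective standing upright, loose, nose up, 48 mm tall: a bright steel barrel 24 mm in diameter for the lowest 34 mm, then a cone narrowing to 12 mm at the top; the slimmest of the parts. About 110 g. Origin at the centre of its underside, z up; round.
- polariser: Polariser: a flat black knurled disc lying loose, 54 mm in diameter and 20 mm thick with a glass window on top. About 80 g. Origin at the centre of its underside, z up; round.
- slider: Microscope slider: a rectangular aluminium bar lying loose, 76 mm long (its x), 24 mm wide (its y), 20 mm high, with two round windows in its top. About 90 g. Origin at the centre of its underside, z up; either end may lead.
- eyepiece_holder: Fixed grey painted plate lying on the bench, 9 mm high, with one black-lined pocket 5 mm deep (pocket floor 4 mm above the bench) in its middle; origin at the centre of its underside, z up. Plate 66 x 66 mm, round pocket 48 mm in diameter: the middle-sized round pocket, for the eyepiece.
- objective_holder: Fixed grey painted plate lying on the bench, 9 mm high, with one black-lined pocket 5 mm deep (pocket floor 4 mm above the bench) in its middle; origin at the centre of its underside, z up. Plate 54 x 54 mm, round pocket 36 mm in diameter: the smallest round pocket, for the objective.
- polariser_holder: Fixed grey painted plate lying on the bench, 9 mm high, with one black-lined pocket 5 mm deep (pocket floor 4 mm above the bench) in its middle; origin at the centre of its underside, z up. Plate 86 x 86 mm, round pocket 68 mm in diameter: the largest round pocket, for the polariser.
- slider_holder: Fixed grey painted plate lying on the bench, 9 mm high, with one black-lined pocket 5 mm deep (pocket floor 4 mm above the bench) in its middle; origin at the centre of its underside, z up. Plate 106 mm (its x) x 54 mm (its y), rectangular pocket 90 mm (x) by 38 mm (y), for the slider; either way round.
- dish: Bystander: a shallow glass dish 86 mm across and 16 mm high, loose, to the robot's left of the work. Origin at the centre of its underside.
- oil_bottle: Bystander: a small amber glass bottle 34 mm in diameter and 68 mm tall with a white cap, loose, to the robot's right of the work. Origin at the centre of its underside.
Mind the look-alikes: they are no part of the job. What is shaped like the objective but green or pink is not meant.

How it is judged:
By the outcome, as a careful person would: the job done as asked, in the order asked, and still so for the second after the job is handed in, with the robot touching nothing.
It also fails if it takes over 96 s, if anything falls off the work surface, if the arm or the gripper's body presses on something with over 40 N, if the wrist force passes 120 N, or if a joint passes its speed limit or range.

### The arm

A 6-joint arm with a two-finger parallel gripper is mounted at the origin on the work surface. World frame = base frame: x ahead of the robot, y to its left, z up, the work surface at z = 0. Lengths are in m, angles in degrees, forces in N, time in s.
With the tool pointing down it reaches from about 0.4 to 0.825 m from the base axis. Payload 7 kg.
Tool frame: the origin (TCP) lies between the finger pads; the fingertips stand 22 mm ahead of it and the grasp point (between the pads) lies 3 mm ahead of it; z points along the fingers, y is the line along which they close (so a half turn about z gives the same grasp; the last joint's range is limited). The gripper opens to 88 mm and grips with 3 to 60 N. Pads are 19 mm wide; open, the fingers measure 130 mm over their backs; the gripper's body (78 mm by 193 mm) begins 47 mm behind the grasp point.
Start: joints at [87.554, 20.546, 0.682, 0, -70.136, -16.507], TCP at [0.219, 0.638, 0.249] pointing down, gripper open.
Joint ranges: [-176.03, 176.03], [-82.01, 121.73], [-58.28, 71.71], [-173.87, 95.51], [-174.79, -0.11], [-173.66, 173.66]. Speed limits (degrees/s): [136.94, 136.94, 172.46, 180, 180, 180].

### API

Orientations are given as [roll, pitch, yaw] about the fixed x, y, z axes, in that order (R = Rz(yaw) Ry(pitch) Rx(roll)).
In Python, from plant import ctrl gives the robot as it stands.
- The arm moves only by the tool apply_moves, never from a script. Its argument "targets" is a list of rows, each an object with "travel": the shift along the tool's x, y, z in mm, a list of three; "roll": the turn about the tool's z in degrees; "jaw": the finger opening in mm, from 0 to 87.6. In form: [{"travel": [tx, ty, tz], "roll": roll, "jaw": jaw}, ...]. A call has 1 to 10 rows; each row shifts and turns the commanded pose from where the row before left it, along the tool's axes as they then stand; what a row does not reach is not made up. A row lasts 1/10 s, in which the tool goes at most 50 mm and 8.59 degrees, less where a joint would pass 70% of its speed; a pose out of reach is approached as far as the arm can. A call with a gripper value outside its range is refused whole. The fingers move at their own pace and stop on an object; the grip force is fixed at half the most. Time passes only in rows, so rows that do not move let the fingers close. It gives the time, the measured TCP pose, the force, the opening and the grip force at its end, in the units of the state.
- ctrl.get_obs(): the state, without advancing time (a new reading comes with each control period).
- ctrl.snapshot(name): name is "side" or "top" or "wrist"; returns the picture (384x512x3 uint8, red, green, blue); there is no depth.
- ctrl.calibration(name): a dict with "K" (3x3 intrinsics, pixels), "dist_coeffs" ([k1, k2, p1, p2, k3] as OpenCV has them; the pictures are not rectified), "extrinsics" (4x4, takes a point from camera to world coordinates); the wrist camera has in their place "hand_eye" (4x4, takes a point from camera to tool coordinates, whose origin is the TCP and whose axes are the flange's). Camera axes: x right, y down, z forward; pixel columns grow to the right and rows downward; lengths in m; the calibration is good to about 2 mm. A picture is of the moment at which its call begins: read the wrist's pose just before it. calibration takes no time and is no camera call.
- ctrl.close_job(): hands the job in; it is judged then, once.
The state is a dict: "clock": time; "joint_pos": joint angles; "qvel": joint speeds; "tau": joint torques, N m; "tool_pos": TCP position; "orientation": TCP orientation; "force": force on the tool from outside, world axes, zero at the start; "moment": the same for the moment, N m; "opening": finger opening in m; "gripper_force": force on a finger pad.
Only numpy, scipy, OpenCV 4.12 (cv2) and the standard library are available. Lean on these libraries where they do the work, as an engineer would, in place of code of your own. Each camera call takes 0.05 s, during which the arm holds its last target. There are 200 camera calls.

## Working session

There is one attempt and no reset: what is moved stays moved. The work goes in short steps, Python scripts to look and compute and a tool call to move; the robot and the scene stay as the last step left them, time stands still between calls to the robot, and variables do not carry over. Pictures are saved under pics/ and viewed, at most 14 in all, crops included, and the job is handed in when it is done.

Besides the shell and the picture viewer there is one more tool, called as name([rows], argument=value, ...), one row to a line, values as JSON. apply_moves: Moves the arm, as the interface text tells. Its arguments: {"type":"object","properties":{"targets":{"type":"array","items":{"type":"object","properties":{"travel":{"type":"array","items":{"type":"number"}},"roll":{"type":"number"},"jaw":{"type":"number"}}}}},"required":["targets"]}

```bash
mkdir -p pics; ls
python3 - <<'E'
from plant import ctrl
import cv2,numpy as np
o=ctrl.get_obs();print(o['clock'],o['tool_pos'],o['orientation'],o['opening'])
for n in ['top','side','wrist']:
    im=ctrl.snapshot(n);cv2.imwrite(f'pics/{n}0.png',im[:,:,::-1])
    c=ctrl.calibration(n);print(n,{k:np.round(v,4).tolist() for k,v in c.items()})
E
```

```text
pics
0.0 [0.21910667 0.63795098 0.2476564 ] [ 1.79906510e+02 -7.13777782e-03 -1.89617861e+01] 0.08789448783451545
top {'K': [[469.2455, 0.0, 258.3253], [0.0, 469.2455, 194.0856], [0.0, 0.0, 1.0]], 'dist_coeffs': [0.0406, 0.0, 0.0, 0.0, 0.0], 'extrinsics': [[-0.0252, -0.9944, 0.1024, 0.3769], [-0.9995, 0.0269, 0.015, -0.002], [-0.0176, -0.102, -0.9946, 1.4894], [0.0, 0.0, 0.0, 1.0]]}
side {'K': [[358.1374, 0.0, 254.7697], [0.0, 358.1374, 192.1048], [0.0, 0.0, 1.0]], 'dist_coeffs': [-0.0598, 0.0, 0.0, 0.0, 0.0], 'extrinsics': [[0.6959, -0.4239, 0.5797, 0.0334], [-0.7179, -0.3898, 0.5768, -0.5055], [-0.0186, -0.8175, -0.5756, 0.5531], [0.0, 0.0, 0.0, 1.0]]}
wrist {'K': [[290.7037, 0.0, 250.0014], [0.0, 290.7037, 186.8444], [0.0, 0.0, 1.0]], 'dist_coeffs': [-0.004, 0.0, 0.0, 0.0, 0.0], 'hand_eye': [[-0.0003, -0.968, -0.251, 0.0672], [1.0, 0.0001, -0.0016, 0.0021], [0.0016, -0.251, 0.968, -0.1361], [0.0, 0.0, 0.0, 1.0]]}
```

View pics/top0.png

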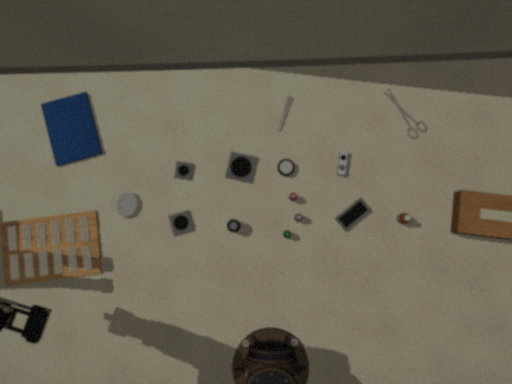

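View pics/side0.png

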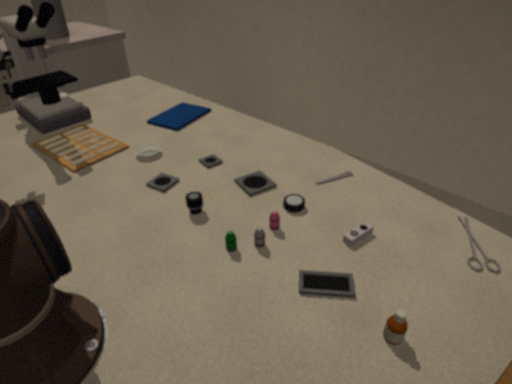

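The top view shows the parts and holders. Eyepiece (233,226), objective (298,217) between the pink (293,197) and green (287,234) look-alikes, polariser (286,167), slider (343,163). Holders: eyepiece (181,222), objective (184,171), polariser (241,166), slider (353,214). The side view agrees.

```bash
cat > h.py <<'E'
import cv2,numpy as np
from scipy.spatial.transform import Rotation as R
from plant import ctrl
def cam(n,o=None):
    c=ctrl.calibration(n);T=c.get('extrinsics')
    if T is None:
        o=o or ctrl.get_obs();B=np.eye(4);B[:3,:3]=R.from_euler('xyz',o['orientation'],degrees=True).as_matrix();B[:3,3]=o['tool_pos'];T=B@np.array(c['hand_eye'])
    return np.array(c['K']),np.array(c['dist_coeffs']),np.array(T)
def ray(uv,z,c):
    K,d,T=c;p=cv2.undistortPoints(np.array(uv,float).reshape(-1,1,2),K,d)[:,0]
    v=np.c_[p,np.ones(len(p))]@T[:3,:3].T
    return T[:3,3]+v*((z-T[2,3])/v[:,2])[:,None]
def proj(P,c):
    K,d,T=c;Ti=np.linalg.inv(T);return cv2.projectPoints(np.array(P,float).reshape(-1,1,3),cv2.Rodrigues(Ti[:3,:3])[0],Ti[:3,3],K,d)[0][:,0]
E
python3 - <<'E'
from h import *
im=cv2.imread('pics/top0.png');c=cam('top');g=im.astype(int)
T={'eyepiece':(233,226,.046),'objective':(298,217,.04),'polariser':(286,167,.02),'slider':(343,163,.02),'Heye':(181,222,.009),'Hobj':(184,171,.009),'Hpol':(241,166,.009),'Hsl':(353,214,.009),'pink':(293,197,.04),'green':(287,234,.04),'dish':(128,205,.016),'bottle':(404,218,.068)}
for n,(u,v,z) in T.items():
    r=20; 
    if n in('objective','pink','green'): r=8
    w=g[v-r:v+r+1,u-r:u+r+1]; bg=np.median(g[v-25:v+26,u-25:u+26].reshape(-1,3),0)
    m=(abs(w-bg).max(2)>28).astype(np.uint8)
    k,l,s,ce=cv2.connectedComponentsWithStats(m);i=1+np.argmax(s[1:,4])
    pts=np.argwhere(l==i)[:,::-1]+[u-r,v-r]
    P=ray(pts,z,c)[:,:2]*1000;rc=cv2.minAreaRect(P.astype(np.float32))
    print(n,'guess',np.round(ray([(u,v)],z,c)[0,:2]*1000),'rect',np.round(rc[0]),np.round(rc[1]),round(rc[2],1),len(pts))
E
```

```text
eyepiece guess [429. 100.] rect [423.  82.] [79. 41.] 66.0 300
objective guess [ 452. -101.] rect [ 448. -108.] [40. 24.] 72.5 92
polariser guess [612. -70.] rect [610. -74.] [67. 56.] 80.2 204
slider guess [ 619. -249.] rect [ 614. -253.] [36. 73.] 78.2 163
Heye guess [447. 267.] rect [445. 264.] [69. 72.] 13.7 488
Hobj guess [610. 256.] rect [612. 253.] [62. 56.] 81.5 314
Hpol guess [621.  73.] rect [617.  71.] [92. 87.] 75.5 768
Hsl guess [ 458. -275.] rect [ 457. -277.] [ 59. 107.] 37.6 635
pink guess [514. -87.] rect [511. -95.] [44. 25.] 61.7 99
green guess [400. -65.] rect [398. -72.] [41. 25.] 74.6 95
dish guess [505. 432.] rect [498. 409.] [39. 76.] 72.5 139
bottle guess [ 439. -416.] rect [ 428. -427.] [72. 36.] 52.0 190
```

View pics/wrist0.png

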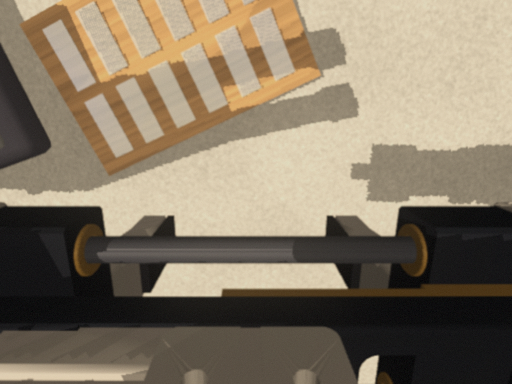

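The wrist camera sees ahead along tool x. I'll turn it to yaw −90 so it looks toward −y across the work area.

apply_moves([
  {"roll":8.5,"travel":[0,0,0],"jaw":87},
  {"roll":8.5,"travel":[0,0,0],"jaw":87},
  {"roll":8.5,"travel":[0,0,0],"jaw":87},
  {"roll":8.5,"travel":[0,0,0],"jaw":87},
  {"roll":8.5,"travel":[0,0,0],"jaw":87},
  {"roll":8.5,"travel":[0,0,0],"jaw":87},
  {"roll":8.5,"travel":[0,0,0],"jaw":87},
  {"roll":8.5,"travel":[0,0,0],"jaw":87},
  {"roll":3.04,"travel":[0,0,0],"jaw":87},
])

```text
clock: 1.05
tool_pos: [0.2192, 0.6382, 0.2481]
orientation: [180.0, -0.0, -90.3]
force: [1.1, 0.4, -0.6]
opening: 0.0868
gripper_force: 0.0
```

apply_moves([
  {"roll":0,"travel":[33,-30,0],"jaw":87},
  {"roll":0,"travel":[33,-30,0],"jaw":87},
  {"roll":0,"travel":[33,-30,0],"jaw":87},
  {"roll":0,"travel":[33,-30,0],"jaw":87},
  {"roll":0,"travel":[33,-30,0],"jaw":87},
  {"roll":0,"travel":[33,-30,0],"jaw":87},
  {"roll":0,"travel":[33,-30,0],"jaw":87},
  {"roll":0,"travel":[33,-20,0],"jaw":87},
  {"roll":0,"travel":[24,0,0],"jaw":87},
  {"roll":0,"travel":[0,0,0],"jaw":87},
])

```text
clock: 2.05
tool_pos: [0.4496, 0.3475, 0.2486]
orientation: [180.0, -0.0, -90.2]
force: [-0.3, -0.0, 0.3]
opening: 0.0867
gripper_force: 0.0
```

Run:
```python
from h import *
import json
o=ctrl.get_obs();print(o['clock'],o['tool_pos'],o['orientation'],o['qvel'],o['joint_pos'])
im=ctrl.snapshot('wrist')[:,:,::-1];cv2.imwrite('pics/w1.png',im)
c=cam('wrist',o);np.savez('w1.npz',*c)
print(proj([(.447,.267,.009),(.429,.1,.046)],c))
```

```text
2.05 [0.44957009 0.34746559 0.24855303] [ 1.79961488e+02 -2.97321696e-02 -9.01676563e+01] [ 2.0708872   1.19341899  2.00078367  0.22680497  0.31065874 -1.43057949] [ 5.74171290e+01  1.05684269e+01 -1.30239707e+01 -1.80784135e-02
 -6.64533471e+01 -5.75775665e+01]
[[251.35164445 101.75204459]
 [269.58877256 -77.47603154]]
```

View pics/w1.png

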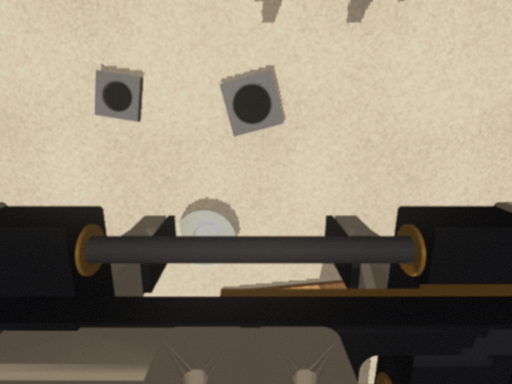

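Eyepiece pocket at (252,103), objective pocket at (118,96) and the dish at (208,225). The eyepiece shadow is just at the top edge. I'll measure the pockets, then move on to look at the eyepiece.

apply_moves([
  {"roll":0,"travel":[40,0,0],"jaw":87},
  {"roll":0,"travel":[40,0,0],"jaw":87},
  {"roll":0,"travel":[40,0,0],"jaw":87},
  {"roll":0,"travel":[30,0,0],"jaw":87},
  {"roll":0,"travel":[0,0,0],"jaw":87},
  {"roll":0,"travel":[0,0,0],"jaw":87},
])

```text
clock: 2.7
tool_pos: [0.4495, 0.2008, 0.2489]
orientation: [-180.0, 0.0, -90.0]
force: [0.6, -0.0, -0.3]
opening: 0.087
gripper_force: 0.0
```

```bash
cat >> h.py <<'E'
def blob(im,u,v,z,c,thr=45,r=45):
    """centre and rect in mm of dark blob nearest (u,v)"""
    H,W=im.shape[:2];m=(im.max(2)<thr).astype(np.uint8);m[200:]=0
    k,l,s,ce=cv2.connectedComponentsWithStats(m)
    i=min([j for j in range(1,k) if s[j,4]>60],key=lambda j:np.hypot(*(ce[j]-[u,v])))
    cn=max(cv2.findContours((l==i).astype(np.uint8),0,cv2.CHAIN_APPROX_NONE)[0],key=len)[:,0].astype(float)
    P=(ray(cn,z,c)[:,:2]*1000).astype(np.float32);e=cv2.fitEllipse(P);q=cv2.minAreaRect(P)
    return [np.round(x,1).tolist() for x in (ce[i],e[0],e[1],q[0],q[1],q[2])]
E
python3 - <<'E'
from h import *
o=ctrl.get_obs();print(o['tool_pos'],o['orientation'])
im=ctrl.snapshot('wrist')[:,:,::-1].copy();cv2.imwrite('pics/w2.png',im)
c=cam('wrist',o);np.savez('w2.npz',*c)
i1=cv2.imread('pics/w1.png');c1=[v for v in np.load('w1.npz').values()]
print('Heye',blob(i1,252,103,.009,c1));print('Hobj',blob(i1,118,96,.009,c1))
print(proj([(.429,.1,.046),(.62,.072,.009)],c))
E
```

```text
[0.44946938 0.2007826  0.2488698 ] [-1.79963298e+02  3.78620481e-02 -9.00118840e+01]
Heye [[255.3, 104.5], [443.4, 269.9], [33.2, 41.4], [443.3, 271.3], [42.7, 34.6], 60.9]
Hobj [[255.3, 104.5], [443.4, 269.9], [33.2, 41.4], [443.3, 271.3], [42.7, 34.6], 60.9]
[[268.19165105  81.28406835]
 [107.84568658  59.86675645]]
```

View pics/w2.png

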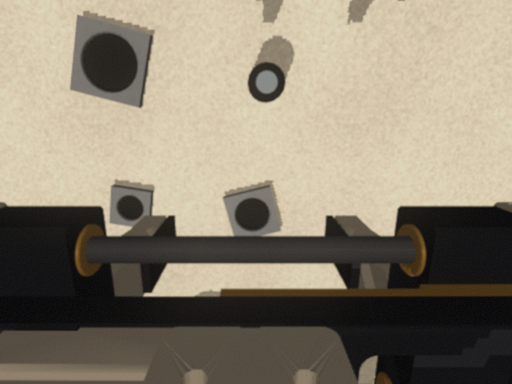

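The picture shows the eyepiece top at (267,82) and the polariser holder pocket at (109,62). The threshold was too tight, so I'll re-measure.

Run:
```python
from h import *
i1=cv2.imread('pics/w1.png');c1=[v for v in np.load('w1.npz').values()]
i2=cv2.imread('pics/w2.png');c2=[v for v in np.load('w2.npz').values()]
print(i1[103,220:286:3].max(1),i2[82,240:295:3].max(1))
for t in(60,70):
  print('Heye',blob(i1,252,103,.009,c1,t));print('Hobj',blob(i1,118,96,.009,c1,t))
  print('Hpol',blob(i2,109,62,.009,c2,t));print('eye',blob(i2,267,82,.046,c2,t))
```

```text
[217 212 130 127  98  45  47  47  47  45  46  45  44  41  45  45  44  94
 125 127 138 189] [216 213 212  52  49  80 139 141 138 140 139 138 133  49  45 154 212 222
 222]
Heye [[251.6, 103.6], [446.7, 269.5], [43.9, 44.3], [446.8, 269.4], [44.3, 43.7], 89.8]
Hobj [[117.3, 96.0], [612.8, 259.7], [31.7, 32.5], [612.5, 259.7], [31.9, 31.6], 40.9]
Hpol [[109.2, 62.2], [618.7, 75.3], [64.0, 64.9], [618.9, 75.7], [64.0, 65.6], 89.8]
eye [[266.0, 81.7], [431.3, 100.7], [37.2, 39.0], [431.4, 100.5], [38.5, 37.5], 90.0]
Heye [[251.6, 103.6], [446.6, 269.5], [44.9, 45.1], [446.8, 269.4], [44.3, 46.1], 89.8]
Hobj [[117.0, 95.9], [613.1, 259.7], [33.2, 33.6], [613.1, 259.7], [33.1, 34.4], 89.8]
Hpol [[109.0, 62.1], [618.9, 75.3], [65.2, 65.5], [619.1, 75.2], [65.8, 65.1], 84.4]
eye [[266.0, 81.6], [431.3, 100.6], [37.7, 39.4], [431.3, 100.5], [38.5, 37.6], 90.0]
```

apply_moves([
  {"roll":0,"travel":[34,6,30],"jaw":75},
  {"roll":0,"travel":[33,6,30],"jaw":75},
  {"roll":0,"travel":[33,6,30],"jaw":75},
  {"roll":0,"travel":[0,0,35],"jaw":75},
  {"roll":0,"travel":[0,0,35],"jaw":75},
  {"roll":0,"travel":[0,0,30],"jaw":75},
  {"roll":0,"travel":[0,0,20],"jaw":75},
  {"roll":0,"travel":[0,0,6],"jaw":75},
  {"roll":0,"travel":[0,0,0],"jaw":75},
])

```text
clock: 3.65
tool_pos: [0.4312, 0.101, 0.0318]
orientation: [179.9, -0.1, -89.9]
force: [0.4, -0.5, 0.5]
opening: 0.0755
gripper_force: 0.0
```

apply_moves([
  {"roll":0,"travel":[0,0,0],"jaw":30},
  {"roll":0,"travel":[0,0,0],"jaw":30},
  {"roll":0,"travel":[0,0,0],"jaw":30},
  {"roll":0,"travel":[0,0,0],"jaw":30},
  {"roll":0,"travel":[0,0,0],"jaw":30},
  {"roll":0,"travel":[0,0,0],"jaw":30},
  {"roll":0,"travel":[0,0,0],"jaw":30},
  {"roll":0,"travel":[0,0,0],"jaw":30},
])

```text
clock: 4.45
tool_pos: [0.4315, 0.1005, 0.033]
orientation: [-180.0, 0.0, -90.0]
force: [-1.5, -0.1, 5.8]
opening: 0.0407
gripper_force: 30.0
```

apply_moves([
  {"roll":0,"travel":[0,0,-15],"jaw":30},
  {"roll":0,"travel":[0,0,-20],"jaw":30},
  {"roll":0,"travel":[-24,-3,-5],"jaw":30},
  {"roll":0,"travel":[-35,-4,0],"jaw":30},
  {"roll":0,"travel":[-35,-4,0],"jaw":30},
  {"roll":0,"travel":[-35,-4,0],"jaw":30},
  {"roll":0,"travel":[-25,0,0],"jaw":30},
  {"roll":0,"travel":[-15,0,0],"jaw":30},
  {"roll":0,"travel":[0,0,0],"jaw":30},
  {"roll":0,"travel":[0,0,0],"jaw":30},
])

```text
clock: 5.45
tool_pos: [0.4458, 0.2687, 0.0722]
orientation: [179.9, -0.0, -90.0]
force: [0.3, -0.1, -1.5]
opening: 0.0404
gripper_force: 30.0
```

apply_moves([
  {"roll":0,"travel":[0,0,12],"jaw":30},
  {"roll":0,"travel":[0,0,12],"jaw":30},
  {"roll":0,"travel":[0,0,6],"jaw":30},
  {"roll":0,"travel":[0,0,3],"jaw":30},
  {"roll":0,"travel":[0,0,1.5],"jaw":30},
  {"roll":0,"travel":[0,0,0.5],"jaw":30},
  {"roll":0,"travel":[0,0,0],"jaw":30},
])

```text
clock: 6.15
tool_pos: [0.4464, 0.2696, 0.0377]
orientation: [-180.0, 0.0, -90.0]
force: [0.4, 1.1, -1.0]
opening: 0.0405
gripper_force: 30.0
```

apply_moves([
  {"roll":0,"travel":[0,0,0.5],"jaw":30},
  {"roll":0,"travel":[0,0,0.3],"jaw":30},
  {"roll":0,"travel":[0,0,0],"jaw":30},
])

```text
clock: 6.45
tool_pos: [0.4464, 0.2696, 0.037]
orientation: [-180.0, 0.0, -90.0]
force: [-0.6, 0.7, 1.5]
opening: 0.0405
gripper_force: 30.0
```

apply_moves([
  {"roll":0,"travel":[0,0,0],"jaw":55},
  {"roll":0,"travel":[0,0,0],"jaw":60},
  {"roll":0,"travel":[0,0,0],"jaw":65},
  {"roll":0,"travel":[0,0,0],"jaw":70},
  {"roll":0,"travel":[0,0,-20],"jaw":70},
  {"roll":0,"travel":[0,0,-40],"jaw":70},
  {"roll":0,"travel":[0,0,-40],"jaw":70},
  {"roll":0,"travel":[40,0,-40],"jaw":60},
  {"roll":0,"travel":[45,0,-40],"jaw":50},
  {"roll":0,"travel":[45,0,-25],"jaw":50},
])

```text
clock: 7.45
tool_pos: [0.4466, 0.1525, 0.232]
orientation: [-179.9, 0.1, -89.9]
force: [1.4, 0.2, -0.1]
opening: 0.0525
gripper_force: 0.0
```

apply_moves([
  {"roll":0,"travel":[45,-10,0],"jaw":50},
  {"roll":0,"travel":[45,-10,0],"jaw":50},
  {"roll":0,"travel":[20,0,0],"jaw":50},
  {"roll":0,"travel":[0,0,0],"jaw":50},
  {"roll":0,"travel":[0,0,0],"jaw":50},
])

```text
clock: 7.95
tool_pos: [0.4663, 0.0426, 0.2297]
orientation: [-180.0, 0.0, -90.1]
force: [-0.1, -0.1, -0.2]
opening: 0.0501
gripper_force: 0.0
```

Run:
```python
from h import *
o=ctrl.get_obs();print(o['clock'],o['tool_pos'],o['orientation'])
im=ctrl.snapshot('wrist')[:,:,::-1].copy();cv2.imwrite('pics/w3.png',im)
c=cam('wrist',o);np.savez('w3.npz',*c)
print(proj([(.452,-.103,.048),(.612,-.07,.02),(.619,-.249,.02),(.458,-.275,.009)],c))
```

```text
7.95 [0.46631493 0.0425953  0.22968176] [-1.79985738e+02  1.34707235e-02 -9.00812320e+01]
[[ 263.67041347   31.48389827]
 [ 118.82554529   71.12239299]
 [  90.5867176  -126.75178822]
 [ 257.49749715 -151.54194658]]
```

View pics/w3.png

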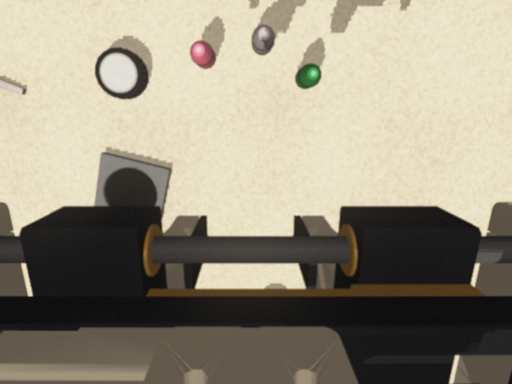

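Objective at (263,38), pink at (202,53), green at (308,75), polariser at (121,72). I'll measure the polariser here and move over the objective for a vertical view.

apply_moves([
  {"roll":0,"travel":[40,5,0],"jaw":50},
  {"roll":0,"travel":[37,7,0],"jaw":50},
  {"roll":0,"travel":[0,0,0],"jaw":50},
  {"roll":0,"travel":[0,0,0],"jaw":50},
])

```text
clock: 8.4
tool_pos: [0.4545, -0.0337, 0.2297]
orientation: [-180.0, 0.0, -90.0]
force: [0.6, -0.2, 0.1]
opening: 0.0499
gripper_force: 0.0
```

Run:
```python
from h import *
o=ctrl.get_obs();print(o['clock'],o['tool_pos'],o['orientation'])
im=ctrl.snapshot('wrist')[:,:,::-1].copy()
c=cam('wrist',o);np.savez('w4.npz',*c)
i3=cv2.imread('pics/w3.png');c3=[v for v in np.load('w3.npz').values()]
print('pol',blob(i3,121,72,.02,c3,70))
p=proj([(.452,-.103,.048),(.452,-.103,0)],c);print(p)
u,v=p[0].astype(int)
cr=im[max(v-50,0):v+50,u-70:u+70];print('crop origin',u-70,max(v-50,0))
cv2.imwrite('pics/w4.png',im);cv2.imwrite('pics/w4c.png',cv2.resize(cr,None,fx=5,fy=5,interpolation=2))
print('pol',blob(im,115,150,.02,c,70))
```

```text
8.4 [ 0.4544529  -0.03369758  0.22966679] [-1.79985016e+02  6.55463680e-03 -9.00106970e+01]
pol [[128.0, 74.3], [609.5, -67.5], [50.5, 56.4], [609.4, -67.5], [52.6, 55.4], 45.0]
[[251.81575446 110.93750576]
 [251.6357634  110.92304109]]
crop origin 181 60
pol [[125.2, 137.9], [609.3, -69.2], [50.5, 56.9], [609.0, -68.9], [50.5, 57.4], 89.9]
```

View pics/w4c.png

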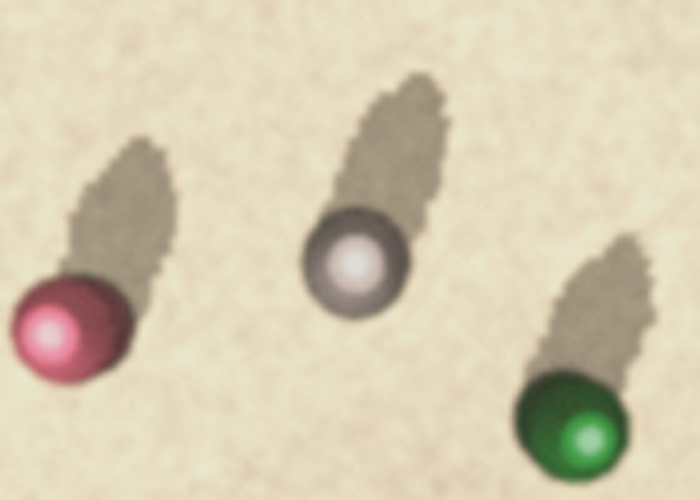

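The objective is the grey ring at crop (357,263), full-image (252.4,112.6), with pink and green well clear on either side.

Run:
```python
from h import *
c=[v for v in np.load('w4.npz').values()]
for uv,n in (((252.4,112.6),'obj'),((181+14.5,60+66),'pink'),((181+114.5,60+85.5),'green')):print(n,ray([uv],.034,c)*1000)
```

```text
obj [[ 451.28803508 -101.21470199   34.        ]]
pink [[514.93553386 -86.7228243   34.        ]]
green [[402.21754949 -64.93239531  34.        ]]
```

apply_moves([
  {"roll":0,"travel":[35,2,20],"jaw":42},
  {"roll":0,"travel":[32.5,1.2,25],"jaw":42},
  {"roll":0,"travel":[0,0,35],"jaw":42},
  {"roll":0,"travel":[0,0,35],"jaw":42},
  {"roll":0,"travel":[0,0,35],"jaw":42},
  {"roll":0,"travel":[0,0,25],"jaw":42},
  {"roll":0,"travel":[0,0,18],"jaw":42},
  {"roll":0,"travel":[0,0,6.7],"jaw":42},
  {"roll":0,"travel":[0,0,0],"jaw":42},
])

```text
clock: 9.35
tool_pos: [0.4511, -0.1007, 0.0292]
orientation: [179.9, -0.0, -89.9]
force: [0.3, 0.1, 0.6]
opening: 0.0421
gripper_force: 0.0
```

apply_moves([
  {"roll":0,"travel":[0,0,0],"jaw":15},
  {"roll":0,"travel":[0,0,0],"jaw":15},
  {"roll":0,"travel":[0,0,0],"jaw":15},
  {"roll":0,"travel":[0,0,0],"jaw":15},
  {"roll":0,"travel":[0,0,0],"jaw":15},
  {"roll":0,"travel":[0,0,0],"jaw":15},
])

```text
clock: 9.95
tool_pos: [0.4519, -0.1014, 0.0308]
orientation: [-179.9, 0.0, -90.0]
force: [-1.4, 2.3, 7.2]
opening: 0.0234
gripper_force: 30.0
```

apply_moves([
  {"roll":0,"travel":[0,0,-15],"jaw":15},
  {"roll":0,"travel":[0,0,-30],"jaw":15},
  {"roll":0,"travel":[0,0,-30],"jaw":15},
  {"roll":0,"travel":[-20,-8,-10],"jaw":15},
  {"roll":0,"travel":[-35,-15.7,0],"jaw":15},
  {"roll":0,"travel":[-40,-18,0],"jaw":15},
  {"roll":0,"travel":[-40,-18,0],"jaw":15},
  {"roll":0,"travel":[-40,-18,0],"jaw":15},
  {"roll":0,"travel":[-40,-18,0],"jaw":15},
  {"roll":0,"travel":[-40,-18,0],"jaw":15},
])

```text
clock: 10.95
tool_pos: [0.565, 0.155, 0.115]
orientation: [180.0, 0.0, -90.0]
force: [0.9, -0.2, -0.8]
opening: 0.0233
gripper_force: 30.0
```

apply_moves([
  {"roll":0,"travel":[-40,-18,0],"jaw":15},
  {"roll":0,"travel":[-36,-16,0],"jaw":15},
  {"roll":0,"travel":[-20,-10,0],"jaw":15},
  {"roll":0,"travel":[-10,-4,10],"jaw":15},
  {"roll":0,"travel":[0,0,30],"jaw":15},
  {"roll":0,"travel":[0,0,15],"jaw":15},
  {"roll":0,"travel":[0,0,0],"jaw":15},
  {"roll":0,"travel":[0,0,0],"jaw":15},
  {"roll":0,"travel":[0,0,0],"jaw":15},
])

```text
clock: 11.85
tool_pos: [0.6135, 0.2595, 0.0613]
orientation: [-179.9, 0.0, -90.0]
force: [0.5, -0.9, -0.2]
opening: 0.023
gripper_force: 30.0
```

apply_moves([
  {"roll":0,"travel":[0,0,12],"jaw":15},
  {"roll":0,"travel":[0,0,8],"jaw":15},
  {"roll":0,"travel":[0,0,4],"jaw":15},
  {"roll":0,"travel":[0,0,1.5],"jaw":15},
  {"roll":0,"travel":[0,0,0],"jaw":15},
  {"roll":0,"travel":[0,0,0],"jaw":15},
])

```text
clock: 12.45
tool_pos: [0.6124, 0.2591, 0.0349]
orientation: [180.0, -0.0, -90.0]
force: [-2.9, -1.1, 5.6]
opening: 0.0232
gripper_force: 30.0
```

apply_moves([
  {"roll":0,"travel":[0,0,0.6],"jaw":15},
  {"roll":0,"travel":[0,0,0],"jaw":15},
])

```text
clock: 12.65
tool_pos: [0.6124, 0.2592, 0.0349]
orientation: [180.0, -0.0, -90.0]
force: [-5.3, -2.2, 10.6]
opening: 0.0234
gripper_force: 30.0
```

apply_moves([
  {"roll":0,"travel":[0,0,-0.7],"jaw":25},
  {"roll":0,"travel":[0,0,0],"jaw":30},
  {"roll":0,"travel":[0,0,0],"jaw":40},
  {"roll":0,"travel":[0,0,0],"jaw":45},
  {"roll":0,"travel":[0,0,-20],"jaw":45},
  {"roll":0,"travel":[0,0,-45],"jaw":45},
  {"roll":0,"travel":[0,0,-45],"jaw":60},
  {"roll":0,"travel":[30,0,-35],"jaw":85},
  {"roll":0,"travel":[45,0,-30],"jaw":85},
  {"roll":0,"travel":[45,0,-20],"jaw":85},
])

```text
clock: 13.65
tool_pos: [0.6133, 0.1425, 0.2296]
orientation: [-179.9, 0.1, -89.9]
force: [2.0, -0.7, -0.3]
opening: 0.0718
gripper_force: 0.0
```

apply_moves([
  {"roll":0,"travel":[45,0,0],"jaw":85},
  {"roll":0,"travel":[45,0,0],"jaw":85},
  {"roll":0,"travel":[45,0,0],"jaw":85},
  {"roll":0,"travel":[8,0,0],"jaw":85},
  {"roll":0,"travel":[0,0,0],"jaw":85},
  {"roll":0,"travel":[0,0,0],"jaw":85},
])

```text
clock: 14.25
tool_pos: [0.613, 0.0003, 0.2271]
orientation: [-180.0, 0.0, -90.0]
force: [-0.4, -0.1, 0.4]
opening: 0.085
gripper_force: 0.0
```

Run:
```python
from h import *
o=ctrl.get_obs();print(o['clock'],o['tool_pos'],o['orientation'])
im=ctrl.snapshot('wrist')[:,:,::-1].copy();cv2.imwrite('pics/w5.png',im)
c=cam('wrist',o);np.savez('w5.npz',*c)
u,v=proj([(.609,-.069,.02)],c)[0];print(u,v)
# bench-colour (bright, warm) vs polariser: window bright inside black ring; outer contour filled
print('pol',blob(im,u,v,.02,c,70))
s=ctrl.snapshot('side')[:,:,::-1].copy();cs=cam('side')
print(proj([(.4466,.2696,.009),(.613,.2597,.009)],cs))
a=cv2.resize(s[130:230,130:260],None,fx=4,fy=4,interpolation=2);cv2.imwrite('pics/s5.png',np.hstack([a[:400,:],cv2.resize(im[60:160,200:300],(280,400))])[:, :800])
```

```text
14.25 [6.12956399e-01 3.16242636e-04 2.27144587e-01] [-1.79997688e+02  7.63089929e-03 -9.00098268e+01]
252.9904094783805 110.91258982863185
pol [[250.2, 109.4], [612.7, -68.6], [50.0, 50.6], [612.7, -68.8], [51.0, 50.2], 44.8]
[[162.44581353 180.51235559]
 [210.20810873 159.58008272]]
```

View pics/s5.png

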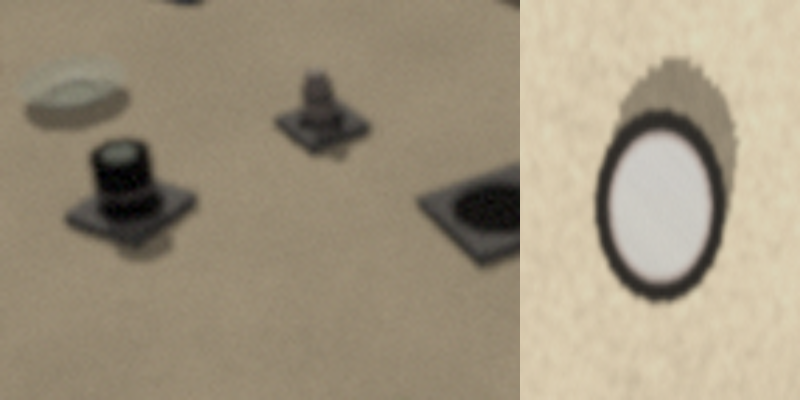

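Both placed parts stand upright in their pockets. Eyepiece at crop (122,180), objective at (318,100). The polariser is seen vertically, at (612.7,−68.7).

apply_moves([
  {"roll":0,"travel":[35,0,20],"jaw":80},
  {"roll":0,"travel":[34,0,25],"jaw":80},
  {"roll":0,"travel":[0,0,35],"jaw":80},
  {"roll":0,"travel":[0,0,35],"jaw":80},
  {"roll":0,"travel":[0,0,35],"jaw":80},
  {"roll":0,"travel":[0,0,25],"jaw":80},
  {"roll":0,"travel":[0,0,17],"jaw":80},
  {"roll":0,"travel":[0,0,6],"jaw":80},
  {"roll":0,"travel":[0,0,0],"jaw":80},
  {"roll":0,"travel":[0,0,0],"jaw":80},
])

```text
clock: 15.35
tool_pos: [0.6136, -0.0685, 0.0301]
orientation: [-179.9, 0.0, -89.9]
force: [-0.0, 0.2, 0.1]
opening: 0.0805
gripper_force: 0.0
```

apply_moves([
  {"roll":0,"travel":[0,0,0],"jaw":45},
  {"roll":0,"travel":[0,0,0],"jaw":45},
  {"roll":0,"travel":[0,0,0],"jaw":45},
  {"roll":0,"travel":[0,0,0],"jaw":45},
  {"roll":0,"travel":[0,0,0],"jaw":45},
  {"roll":0,"travel":[0,0,0],"jaw":45},
])

```text
clock: 15.95
tool_pos: [0.613, -0.0691, 0.0297]
orientation: [-180.0, 0.0, -90.0]
force: [-1.4, 0.9, 4.7]
opening: 0.0536
gripper_force: 30.0
```

apply_moves([
  {"roll":0,"travel":[0,0,-10],"jaw":45},
  {"roll":0,"travel":[0,0,-20],"jaw":45},
  {"roll":0,"travel":[-20,-1,-10],"jaw":45},
  {"roll":0,"travel":[-30,-1,0],"jaw":45},
  {"roll":0,"travel":[-30,-1,0],"jaw":45},
  {"roll":0,"travel":[-30,-1,0],"jaw":45},
  {"roll":0,"travel":[-22,-1,0],"jaw":45},
  {"roll":0,"travel":[-12,-1,0],"jaw":45},
  {"roll":0,"travel":[0,0,0],"jaw":45},
  {"roll":0,"travel":[0,0,0],"jaw":45},
])

```text
clock: 16.95
tool_pos: [0.6186, 0.0746, 0.0692]
orientation: [180.0, -0.0, -90.0]
force: [0.8, -0.1, -1.1]
opening: 0.0533
gripper_force: 30.0
```

apply_moves([
  {"roll":0,"travel":[0,0,15],"jaw":45},
  {"roll":0,"travel":[0,0,12],"jaw":45},
  {"roll":0,"travel":[0,0,5],"jaw":45},
  {"roll":0,"travel":[0,0,2.5],"jaw":45},
  {"roll":0,"travel":[0,0,1],"jaw":45},
  {"roll":0,"travel":[0,0,0],"jaw":45},
  {"roll":0,"travel":[0,0,0],"jaw":45},
])

```text
clock: 17.65
tool_pos: [0.6192, 0.075, 0.0341]
orientation: [-180.0, 0.0, -90.0]
force: [0.3, -0.1, -1.2]
opening: 0.0529
gripper_force: 30.0
```

apply_moves([
  {"roll":0,"travel":[0,0,0.5],"jaw":45},
  {"roll":0,"travel":[0,0,0.2],"jaw":45},
  {"roll":0,"travel":[0,0,0],"jaw":45},
])

```text
clock: 17.95
tool_pos: [0.6192, 0.0751, 0.0337]
orientation: [-179.9, 0.0, -90.0]
force: [-1.1, -0.2, 5.2]
opening: 0.0532
gripper_force: 30.0
```

apply_moves([
  {"roll":0,"travel":[0,0,-0.3],"jaw":60},
  {"roll":0,"travel":[0,0,0],"jaw":65},
  {"roll":0,"travel":[0,0,0],"jaw":72},
  {"roll":0,"travel":[0,0,0],"jaw":75},
  {"roll":0,"travel":[0,0,-20],"jaw":75},
  {"roll":0,"travel":[0,0,-40],"jaw":75},
  {"roll":0,"travel":[20,5,-40],"jaw":75},
  {"roll":0,"travel":[35,10,-35],"jaw":70},
  {"roll":0,"travel":[35,10,-30],"jaw":60},
  {"roll":0,"travel":[35,10,-30],"jaw":60},
])

```text
clock: 18.95
tool_pos: [0.5833, -0.0508, 0.2295]
orientation: [-180.0, 0.0, -90.0]
force: [1.3, -0.3, -0.0]
opening: 0.0618
gripper_force: 0.0
```

apply_moves([
  {"roll":0,"travel":[40,12,0],"jaw":60},
  {"roll":0,"travel":[40,12,0],"jaw":60},
  {"roll":0,"travel":[40,12,0],"jaw":60},
  {"roll":0,"travel":[20,8,0],"jaw":60},
  {"roll":0,"travel":[0,0,0],"jaw":60},
  {"roll":0,"travel":[0,0,0],"jaw":60},
])

```text
clock: 19.55
tool_pos: [0.5397, -0.1902, 0.228]
orientation: [-180.0, 0.0, -90.1]
force: [-0.2, -0.5, 0.4]
opening: 0.06
gripper_force: 0.0
```

Run:
```python
from h import *
o=ctrl.get_obs();print(o['clock'],o['tool_pos'],o['orientation'])
im=ctrl.snapshot('wrist')[:,:,::-1].copy();cv2.imwrite('pics/w6.png',im)
c=cam('wrist',o);np.savez('w6.npz',*c)
p=proj([(.619,-.249,.02),(.458,-.275,.009)],c);print(p)
print('Hsl',blob(im,*p[1],.009,c,70))
```

```text
19.55 [ 0.53970311 -0.19023704  0.22795637] [-1.79998225e+02  5.70662869e-03 -9.00762044e+01]
[[180.83473156 120.4928839 ]
 [319.38310404  97.16091663]]
Hsl [[318.0, 96.4], [459.0, -274.7], [39.3, 110.7], [458.9, -274.6], [35.8, 87.8], 37.8]
```

View pics/w6.png

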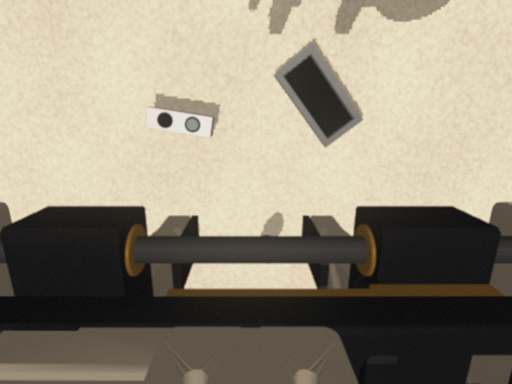

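Slider at (181,121) with two windows, its long axis nearly along image u. Slider holder pocket at (318,96), tilted.

Run:
```python
from h import *
im=cv2.imread('pics/w6.png');c=[v for v in np.load('w6.npz').values()]
def an(m,z,u,v):
    m[200:]=0;m=cv2.morphologyEx(m,cv2.MORPH_CLOSE,np.ones((3,3)))
    k,l,s,ce=cv2.connectedComponentsWithStats(m);i=min([j for j in range(1,k) if s[j,4]>150],key=lambda j:np.hypot(*(ce[j]-[u,v])))
    cn=max(cv2.findContours((l==i).astype(np.uint8),0,cv2.CHAIN_APPROX_NONE)[0],key=len)[:,0].astype(float)
    P=(ray(cn,z,c)[:,:2]*1000).astype(np.float32);q=cv2.minAreaRect(P);b=cv2.boxPoints(q)
    e=max((b[1]-b[0],b[2]-b[1]),key=np.linalg.norm);print(np.round(q[0],1),np.round(q[1],1),'long axis deg',np.degrees(np.arctan2(e[1],e[0]))%180)
f=im.astype(int)
an((im.max(2)<70).astype(np.uint8),.009,318,96)
print(f[110,150:212:4].tolist()[:6],f[60,60])
for t in (25,): an(((f.max(2)-f.min(2)<t)&(f.max(2)>150)).astype(np.uint8),.02,181,121)
```

```text
[ 458.9 -274.6] [35.8 87.8] long axis deg 127.804756
[[219, 227, 233], [220, 227, 233], [218, 225, 233], [213, 220, 231], [192, 199, 209], [166, 175, 187]] [195 224 232]
[ 621.4 -247.7] [24.4 75.7] long axis deg 171.19661
```

apply_moves([
  {"roll":-8.2,"travel":[0,0,0],"jaw":50},
  {"roll":-8.2,"travel":[0,0,0],"jaw":50},
  {"roll":-8.2,"travel":[0,0,0],"jaw":50},
  {"roll":-8.2,"travel":[0,0,0],"jaw":50},
  {"roll":-8.2,"travel":[0,0,0],"jaw":50},
  {"roll":-8.2,"travel":[0,0,0],"jaw":50},
  {"roll":-8.2,"travel":[0,0,0],"jaw":50},
  {"roll":-8.2,"travel":[0,0,0],"jaw":50},
  {"roll":-8.2,"travel":[0,0,0],"jaw":50},
  {"roll":-7.4,"travel":[0,0,0],"jaw":50},
])

```text
clock: 20.6
tool_pos: [0.5405, -0.1886, 0.2279]
orientation: [-180.0, 0.0, -8.4]
force: [-0.2, -0.7, 0.3]
opening: 0.0503
gripper_force: 0.0
```

apply_moves([
  {"roll":0,"travel":[30,15,10],"jaw":50},
  {"roll":0,"travel":[30,15,15],"jaw":50},
  {"roll":0,"travel":[29.5,14.3,20],"jaw":50},
  {"roll":0,"travel":[0,0,35],"jaw":50},
  {"roll":0,"travel":[0,0,35],"jaw":50},
  {"roll":0,"travel":[0,0,25],"jaw":50},
  {"roll":0,"travel":[0,0,0],"jaw":50},
  {"roll":0,"travel":[0,0,0],"jaw":50},
])

```text
clock: 21.4
tool_pos: [0.6223, -0.2466, 0.0882]
orientation: [180.0, 0.0, -8.7]
force: [1.1, -0.3, 0.9]
opening: 0.0501
gripper_force: 0.0
```

Position is (622.3,−246.6), within about 1 mm. Descend 59 and grip.

apply_moves([
  {"roll":0,"travel":[-1,1,30],"jaw":50},
  {"roll":0,"travel":[0,0,20],"jaw":50},
  {"roll":0,"travel":[0,0,9],"jaw":50},
  {"roll":0,"travel":[0,0,0],"jaw":50},
  {"roll":0,"travel":[0,0,0],"jaw":15},
  {"roll":0,"travel":[0,0,0],"jaw":15},
  {"roll":0,"travel":[0,0,0],"jaw":15},
  {"roll":0,"travel":[0,0,0],"jaw":15},
  {"roll":0,"travel":[0,0,0],"jaw":15},
  {"roll":0,"travel":[0,0,0],"jaw":15},
])

```text
clock: 22.4
tool_pos: [0.621, -0.2481, 0.0299]
orientation: [180.0, -0.1, -8.8]
force: [-0.8, 1.5, 5.6]
opening: 0.0238
gripper_force: 30.0
```

apply_moves([
  {"roll":0,"travel":[0,0,-15],"jaw":15},
  {"roll":0,"travel":[0,0,-25],"jaw":15},
  {"roll":7.5,"travel":[0,0,0],"jaw":15},
  {"roll":7.5,"travel":[0,0,0],"jaw":15},
  {"roll":7.5,"travel":[0,0,0],"jaw":15},
  {"roll":7.5,"travel":[0,0,0],"jaw":15},
  {"roll":7.5,"travel":[0,0,0],"jaw":15},
  {"roll":5.9,"travel":[0,0,0],"jaw":15},
  {"roll":0,"travel":[0,0,0],"jaw":15},
  {"roll":0,"travel":[0,0,0],"jaw":15},
])

```text
clock: 23.4
tool_pos: [0.6205, -0.2481, 0.0694]
orientation: [-180.0, -0.0, -52.0]
force: [0.0, -0.2, -0.9]
opening: 0.0239
gripper_force: 30.0
```

apply_moves([
  {"roll":0,"travel":[-10,18,0],"jaw":15},
  {"roll":0,"travel":[-18,32,0],"jaw":15},
  {"roll":0,"travel":[-18,34,0],"jaw":15},
  {"roll":0,"travel":[-18,34,0],"jaw":15},
  {"roll":0,"travel":[-10,18,0],"jaw":15},
  {"roll":0,"travel":[-4.3,7.8,0],"jaw":15},
  {"roll":0,"travel":[0,0,0],"jaw":15},
  {"roll":0,"travel":[0,0,0],"jaw":15},
])

```text
clock: 24.2
tool_pos: [0.4602, -0.2745, 0.0695]
orientation: [-180.0, -0.1, -52.1]
force: [0.8, 0.5, -1.2]
opening: 0.0236
gripper_force: 30.0
```

apply_moves([
  {"roll":0,"travel":[0,0,15],"jaw":15},
  {"roll":0,"travel":[0,0,12],"jaw":15},
  {"roll":0,"travel":[0,0,5],"jaw":15},
  {"roll":0,"travel":[0,0,2.5],"jaw":15},
  {"roll":0,"travel":[0,0,0.5],"jaw":15},
  {"roll":0,"travel":[0,0,0],"jaw":15},
  {"roll":0,"travel":[0,0,0],"jaw":15},
])

```text
clock: 24.9
tool_pos: [0.4591, -0.2744, 0.0341]
orientation: [-180.0, -0.0, -52.2]
force: [-0.1, 0.0, -0.9]
opening: 0.0238
gripper_force: 30.0
```

apply_moves([
  {"roll":0,"travel":[0,0,0.4],"jaw":15},
  {"roll":0,"travel":[0,0,0.2],"jaw":15},
  {"roll":0,"travel":[0,0,0],"jaw":15},
])

```text
clock: 25.2
tool_pos: [0.4591, -0.2744, 0.0338]
orientation: [-180.0, -0.0, -52.2]
force: [0.4, 1.7, 4.4]
opening: 0.0233
gripper_force: 30.0
```

apply_moves([
  {"roll":0,"travel":[0,0,-0.3],"jaw":30},
  {"roll":0,"travel":[0,0,0],"jaw":40},
  {"roll":0,"travel":[0,0,0],"jaw":45},
  {"roll":0,"travel":[0,0,0],"jaw":45},
  {"roll":0,"travel":[0,0,-20],"jaw":45},
  {"roll":0,"travel":[0,0,-40],"jaw":45},
  {"roll":0,"travel":[0,0,-45],"jaw":45},
  {"roll":0,"travel":[0,0,-45],"jaw":45},
  {"roll":0,"travel":[0,0,-45],"jaw":45},
  {"roll":0,"travel":[0,0,0],"jaw":45},
])

```text
clock: 26.2
tool_pos: [0.4619, -0.2756, 0.2356]
orientation: [-179.7, -0.5, -52.1]
force: [0.1, 0.1, -0.1]
opening: 0.0449
gripper_force: 0.0
```

apply_moves([
  {"roll":0,"travel":[35,-7,0],"jaw":45},
  {"roll":0,"travel":[35,-7,0],"jaw":45},
  {"roll":0,"travel":[35,-7,0],"jaw":45},
  {"roll":0,"travel":[35,-7,0],"jaw":45},
  {"roll":0,"travel":[35,-7,0],"jaw":45},
  {"roll":0,"travel":[10,0,0],"jaw":45},
  {"roll":0,"travel":[0,0,0],"jaw":45},
  {"roll":0,"travel":[0,0,0],"jaw":45},
])

```text
clock: 27.0
tool_pos: [0.5992, -0.3987, 0.2281]
orientation: [180.0, 0.1, -52.2]
force: [-0.4, -0.5, 0.8]
opening: 0.0447
gripper_force: 0.0
```

Run:
```python
from h import *
o=ctrl.get_obs();print(o['clock'],o['tool_pos'])
t=ctrl.snapshot('top')[:,:,::-1];s=ctrl.snapshot('side')[:,:,::-1]
f=lambda a:cv2.resize(a,(800,300),interpolation=2)
cv2.imwrite('pics/f.png',np.vstack([cv2.resize(t[140:253,110:412],(800,300),interpolation=2),cv2.resize(s[140:305,130:395],(480,300),interpolation=2) if 0 else cv2.copyMakeBorder(cv2.resize(s[140:305,130:395],(480,300),interpolation=2),0,0,0,320,0)]))
```

```text
27.0 [ 0.59923478 -0.39867687  0.22812643]
```

View pics/f.png

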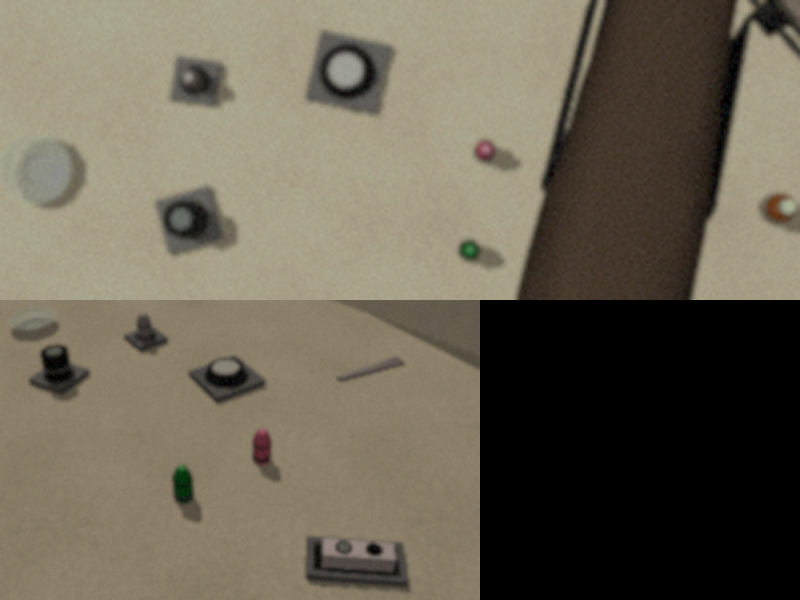

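All four parts sit flat and centred in their pockets. Objective at (195,80), polariser at (347,70), eyepiece at (185,220), and the slider in its holder at (357,555) in the side crop. The dish, the bottle and both look-alikes are where they were. I'm handing the job in.

```bash
python3 -c "
from plant import ctrl
print(ctrl.close_job())"
```

```text
the job is handed in; nothing more can be done
None
```

The eyepiece, objective, polariser and slider each sit upright in their matching holders, the dish and oil bottle were not touched, and the job was handed in at about 27 s.

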